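Snap the filler cap onto the sink's soap filler neck and keep it pressed

ROBOT

A 6-joint arm with a two-finger parallel gripper is mounted at the origin on the work surface. World frame = base frame: x ahead of the robot, y to its left, z up, the work surface at z = 0. Lengths are in m, angles in degrees, forces in N, time in s.
With the tool pointing down it reaches from about 0.3 to 0.75 m from the base axis. Payload 8.5 kg.
Tool frame: the origin (TCP) lies on the centre line of the jaws, within the pads' length; the fingertips stand 25 mm ahead of it and the grasp point (between the pads) lies 6 mm ahead of it; z points along the fingers, y is the line along which they close (so a half turn about z gives the same grasp; the last joint's range is limited). The gripper opens to 85 mm and grips with 20 to 120 N. Pads are 22 mm wide; open, the fingers measure 114 mm over their backs; the gripper's body (76 mm by 85 mm) begins 54 mm behind the grasp point. The pads swing forward as they close: fully open they stand 13 mm farther back than shut.
Start: joints at [53.497, 21.807, 74.336, -0, 83.858, -12.336], TCP at [0.225, 0.502, 0.256] pointing down, gripper open.
Joint ranges: [-178.18, 178.18], [-50.72, 133.34], [12.68, 142.11], [-81.47, 261.47], [9.98, 163.14], [-165.26, 165.26]. Speed limits (degrees/s): [136.94, 136.94, 180, 180, 180, 180].

INTERFACE

Orientations are given as a 3x3 rotation matrix whose columns are the frame's x, y, z axes.
In Python, from rig import telemetry, optics, env gives the robot as it stands.
- The arm moves only by the tool send_rows, never from a script. Its argument "deltas" is a list that holds one entry, the list of rows, each a list of 7 numbers: the shift along the tool's x, y, z in m, then the turn, a rotation vector about the tool's x, y, z in rad, then the opening, from -1 (shut) to 1 (fully open), so that 0 is half open. In form: [[[x, y, z, ax, ay, az, grip], ...]]. A call has 1 to 12 rows; each row shifts and turns the commanded pose from where the row before left it, along the tool's axes as they then stand; what a row does not reach is not made up. A row lasts 1/8 s, in which the tool goes at most 62.5 mm and 10.7 degrees, less where a joint would pass 70% of its speed; a pose out of reach is approached as far as the arm can. A call is refused whole if a number of a shift passes 0.0625 or a number of a turn 0.188, either way. A call with a gripper value outside its range is refused whole. The fingers move at their own pace and stop on an object; "squeeze" is the grip in N (left out, the last holds). Time passes only in rows, so rows that do not move let the fingers close. It gives the time, the measured TCP pose, the force, the opening and the grip force at its end, in the units of the state.
- telemetry.observe(): the state, without advancing time (a new reading comes with each control period).
- optics.get_image(name): name is "side" or "top" or "wrist"; returns a dict with "image" (400x640x3 uint8, red, green, blue), "range_z" (400x640 float32, m along the optical axis (not along the pixel's ray), 0 where there is no reading), "K" (3x3 intrinsics, pixels), "rvec" (rotation vector, rad) and "tvec" (3), from world to camera coordinates, as OpenCV has them; the wrist camera has in their place "hand_eye" (4x4, takes a point from camera to tool coordinates, whose origin is the TCP and whose axes are the flange's). Camera axes: x right, y down, z forward; pixel columns grow to the right and rows downward; lengths in m; the calibration is good to about 2 mm. A picture is of the moment at which its call begins: read the wrist's pose just before it.
- env.close_job(): hands the job in; it is judged then, once.
The state is a dict: "time_s": time; "q": joint angles; "qvel": joint speeds; "joint_efforts": joint torques, N m; "position": TCP position; "tool_rot": TCP orientation; "ft_force": force on the tool from outside, world axes, zero at the start; "wrist_torque": the same for the moment, N m; "grip_width": finger opening in m; "gripper_force": force on a finger pad.
Only numpy, scipy, OpenCV 4.12 (cv2) and the standard library are available. Lean on these libraries where they do the work, as an engineer would, in place of code of your own. Each camera call takes 0.05 s, during which the arm holds its last target. There are 200 camera calls.

TASK

Somebody topped up the sink's soap tank and left the filler's steel snap cap sitting loose on the neck of the white refill bottle. Lift the cap straight off the bottle, set it the same way up on the steel filler neck that stands in the granite, and press it down until it clicks and is fully home; do not stop at the click but keep pressing, and finish while still holding the cap pressed down firmly, without letting up. Leave the bottle standing where it is and do not disturb the soap pump, tumbler, dish or brush.

Things in the scene. Friction and masses are not known exactly. Their poses are not given: they have to be found in the camera images.
- cap: Round stainless snap cap: 44 mm diameter, 30 mm high, closed bevelled top, 60 g. Origin: centre of its open lower rim; z up through the closed top; yaw of no account. Bore 37 mm, 20 mm deep; inward lip at the rim 3 mm high, 30 mm inner diameter. Starts upright, loose (no snap, 2 mm play) on the white bottle's neck, rim 118 mm above the granite; what is just below it is narrower than the cap.
- bottle: White plastic soap refill bottle, loose, upright, 0.3 kg: body 64 mm diameter up to 78 mm, tapering to a 28 mm neck at 100 mm, a 38 mm bead at 113 to 118 mm on which the cap's rim rests, then a 26 mm spout up to 133 mm inside the cap. Origin: centre of its underside on the granite, z up. Bottle and filler may be on either side.
- filler: Steel soap filler neck fixed in the granite: rose 62 mm diameter, 5 mm thick; pedestal 40 mm diameter up to 30 mm; on it a stud 25 mm diameter up to 48 mm, bevelled top with dark centre. Four sprung steel catch balls stand out of the stud's side at 38.5 mm height, reaching out to 34 mm diameter. Origin: centre of its underside on the granite, z up.
- seat (a point): Centre of the pedestal's flat top, 30 mm above the granite on the stud's axis, z up: the cap's origin lies here when fully home.
- stud_top (a point): Centre of the stud's top, 48 mm above the granite. Pushed down, the cap's lip meets the catch balls with its rim 13 mm above home; they resist with up to 8 to 14 N over the next 4 mm. From about 8 mm above home they give way and spring out over the lip (the click: the push drops to nothing, they draw the cap down with up to 9 N); the last 1 mm is free, then the rim meets the rigid pedestal: home.
- pump: Bystander: stainless steel soap pump, loose, 60 mm diameter, 163 mm high to the top of its press button, a spout reaching 50 mm from its axis along its -x. Origin: centre of its underside.
- tumbler: Bystander: empty glass tumbler, loose, 72 mm across the mouth, 95 mm high. Origin: centre of its underside.
- dish: Bystander: small white ceramic dish, loose, 110 mm across, 28 mm high. Origin: centre of its underside.
- brush: Bystander: green plastic scrub brush lying bristles down, loose, about 190 mm long along its x (head at +x, handle at -x), 45 mm wide, 32 mm high. Origin: on the granite, midway along it.
Things that resemble listed ones, but are neither listed nor needed, are in the scene too. What is shaped like the bottle but brown or pink is not meant.

How it is judged (in metres and radians):
On the way, in this order (a step that is already met when the one before it is completed fails the run):
1. the cap is lifted clear of the bottle's neck while the bottle stays standing (z of cap in the frame of bottle above 0.137 m and contact force between cap and bottle below 0.05 N and contact force between the fingers and cap above 0.5 N and distance of bottle from where it was at the start of the episode below 0.06 m and angle between bottle's own z axis and vertical below 0.2 rad), for 0.1 s.
2. the cap is pressed past the click and home on the filler neck (z of cap in the frame of seat between -0.004 and 0.003 m and horizontal distance between cap and seat below 0.005 m and angle between cap's own z axis and vertical below 0.1 rad), for 0.1 s.
At the end, for the whole second after the job is handed in: Cap home on the filler neck: rim within 3 mm of the pedestal top, 5 mm of its axis, upright within 0.1 rad; robot still touching it, pressing it on the filler with over 3 N throughout the last second; bottle upright (0.2 rad), within 60 mm of its start (all of step 2 and contact force between cap and filler above 3 N and contact force between any of the fingers, the arm and cap above 1 N and distance of bottle from where it was at the start of the episode below 0.06 m and angle between bottle's own z axis and vertical below 0.2 rad); the arm keeps its last pose, push and grip.
It fails at once if the pump is disturbed (moved more than 40 mm or tipped) (distance of pump from where it was at the start of the episode above 0.04 m or angle between pump's own z axis and vertical above 0.4 rad).
It fails at once if the tumbler is disturbed (moved more than 40 mm or tipped) (distance of tumbler from where it was at the start of the episode above 0.04 m or angle between tumbler's own z axis and vertical above 0.4 rad).
It fails at once if the dish is disturbed (moved more than 40 mm or tipped) (distance of dish from where it was at the start of the episode above 0.04 m or angle between dish's own z axis and vertical above 0.4 rad).
It fails at once if the brush is disturbed (moved more than 40 mm) (distance of brush from where it was at the start of the episode above 0.04 m).
It also fails if it takes over 40 s, if anything falls off the work surface, if the arm or the gripper's body presses on something with over 40 N, if the wrist force passes 120 N, or if a joint passes its speed limit or range.

## Working session

There is one attempt and no reset: what is moved stays moved. The work goes in short steps, Python scripts to look and compute and a tool call to move; the robot and the scene stay as the last step left them, time stands still between calls to the robot, and variables do not carry over. Pictures are saved under pics/ and viewed, at most 10 in all, crops included, and the job is handed in when it is done.

Besides the shell and the picture viewer there is one more tool, called after "Request:" in YAML: its name, and indented under it one key for each argument. send_rows: Moves the arm, as the interface text tells. Its arguments: {"type":"object","properties":{"deltas":{"type":"array"},"squeeze":{"type":"number"}},"required":["deltas"]}

```bash
mkdir -p pics; cat > h.py <<'E'
import numpy as np, cv2
from rig import telemetry, optics, env
def grab(n):
    s=telemetry.observe(); d=optics.get_image(n)
    if n=='wrist':
        T=np.eye(4);T[:3,:3]=s['tool_rot'];T[:3,3]=s['position'];M=T@np.array(d['hand_eye'])
    else:
        R=cv2.Rodrigues(np.array(d['rvec'],float))[0];M=np.eye(4);M[:3,:3]=R.T;M[:3,3]=-R.T@np.array(d['tvec'],float).ravel()
    z=d['range_z'];v,u=np.mgrid[:400,:640];K=np.array(d['K'])
    P=np.stack([(u-K[0,2])/K[0,0]*z,(v-K[1,2])/K[1,1]*z,z],-1)@M[:3,:3].T+M[:3,3]
    P[z==0]=np.nan
    return d['image'],P,M,K,s
def save(n,im): cv2.imwrite('pics/'+n+'.png',cv2.cvtColor(im,cv2.COLOR_RGB2BGR))
E
python3 - <<'E'
from h import *
for n in ['top','side']:
    im,P,M,K,s=grab(n);save(n+'0',im);np.save(n+'0.npy',P);print(M.round(3),K.round(1))
print(s['time_s'],s['position'],s['tool_rot'],s['ft_force'])
E
```

```text
[[-2.600e-02 -9.830e-01  1.790e-01  3.660e-01]
 [-1.000e+00  2.700e-02  1.000e-03  1.000e-03]
 [-6.000e-03 -1.790e-01 -9.840e-01  1.321e+00]
 [ 0.000e+00  0.000e+00  0.000e+00  1.000e+00]] [[466.9   0.  319.8]
 [  0.  466.9 205.4]
 [  0.    0.    1. ]]
[[ 0.804 -0.449  0.39   0.186]
 [-0.595 -0.592  0.543 -0.577]
 [-0.013 -0.669 -0.743  0.89 ]
 [ 0.     0.     0.     1.   ]] [[480.1   0.  319.9]
 [  0.  480.1 193.8]
 [  0.    0.    1. ]]
0.05 [0.22502661 0.50157296 0.25571773] [[-9.12339825e-01  4.09432885e-01 -8.69677486e-04]
 [ 4.09433688e-01  9.12339130e-01 -1.16929542e-03]
 [ 3.14692804e-04 -1.42287004e-03 -9.99998938e-01]] [-0.14387875  0.00486848  0.14822889]
```

View pics/top0.png

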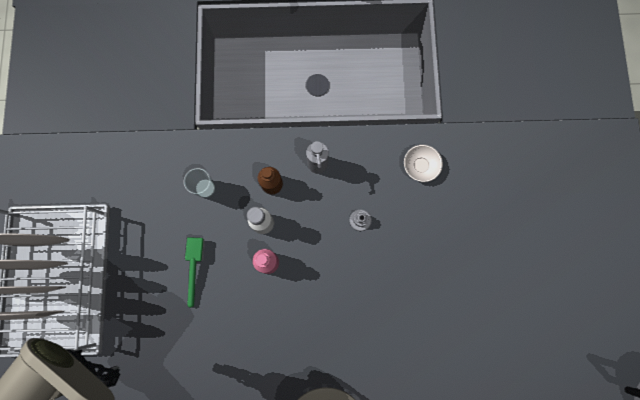

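View pics/side0.png

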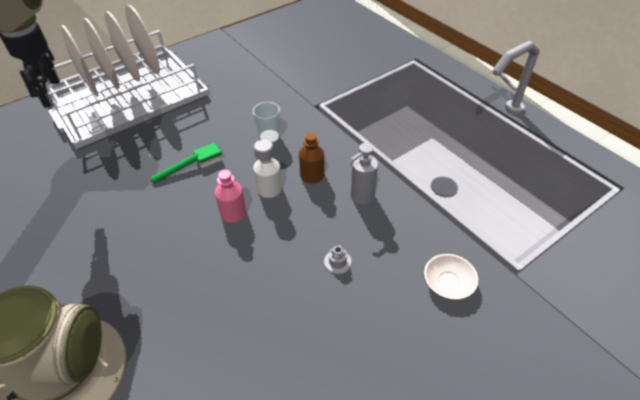

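Top picture: the bottle shapes are brown (270,180), white with a grey steel cap (258,217) and pink (264,261). The white one is meant because it alone is white and carries the cap. The filler is at (361,219), the pump (317,152), tumbler (198,182), dish (423,163), brush (193,265). I'll confirm it in one crop and measure.

```bash
python3 - <<'E'
from h import *
im=cv2.imread('pics/top0.png');im2=cv2.imread('pics/side0.png')
a=cv2.resize(im[170:250,220:400],(800,356),interpolation=3)
b=cv2.resize(im2[130:280,220:390],(272,240),interpolation=3)
c=np.zeros((600,800,3),np.uint8);c[:356]=a;c[356:596,:272]=b;cv2.imwrite('pics/crop0.png',c)
P=np.load('top0.npy')
def st(u0,u1,v0,v1,lo,hi):
    Q=P[v0:v1,u0:u1].reshape(-1,3);Q=Q[(Q[:,2]>lo)&(Q[:,2]<hi)]
    if len(Q): print(lo,hi,len(Q),np.median(Q,0).round(4),((Q.min(0)+Q.max(0))/2).round(4),np.ptp(Q,axis=0).round(3))
st(240,280,200,240,.14,.16);st(240,280,200,240,.03,.135)
st(345,378,205,235,.04,.06);st(345,378,205,235,.022,.036);st(345,378,205,235,.003,.01)
st(330,345,200,240,-.1,.1)
for n,r in dict(pump=(300,335,140,170),tumbler=(180,218,165,200),brown=(255,285,165,197),pink=(250,280,245,275),dish=(400,445,140,185),brush=(182,206,235,308)).items():print(n);st(*r,.012,.3)
E
```

```text
0.14 0.16 232 [0.5591 0.1686 0.1486] [0.5595 0.1691 0.1478] [0.042 0.041 0.015]
0.03 0.135 284 [0.5437 0.153  0.0845] [0.5589 0.1686 0.0826] [0.061 0.063 0.104]
0.04 0.06 81 [ 0.5596 -0.1092  0.0475] [ 0.5613 -0.1086  0.0471] [0.026 0.025 0.014]
0.022 0.036 75 [ 0.5574 -0.1073  0.0302] [ 0.561  -0.1097  0.0292] [0.038 0.037 0.013]
0.003 0.01 288 [ 0.5564 -0.109   0.0052] [ 0.5619 -0.1131  0.0065] [0.085 0.094 0.007]
-0.1 0.1 595 [ 0.5645 -0.0447  0.0011] [ 0.5646 -0.045   0.0008] [0.114 0.044 0.016]
pump
0.012 0.3 535 [0.7184 0.0074 0.1165] [0.718  0.0083 0.0921] [0.074 0.058 0.155]
tumbler
0.012 0.3 548 [0.6721 0.3431 0.0662] [0.6664 0.3338 0.0567] [0.071 0.07  0.089]
brown
0.012 0.3 525 [0.6621 0.1363 0.0879] [0.6723 0.1411 0.0759] [0.061 0.063 0.127]
pink
0.012 0.3 506 [0.4443 0.1482 0.0895] [0.4476 0.1537 0.0765] [0.063 0.061 0.128]
dish
0.012 0.3 697 [ 0.725  -0.2993  0.0211] [ 0.7171 -0.2935  0.0243] [0.108 0.108 0.025]
brush
0.012 0.3 691 [0.4627 0.359  0.0313] [0.426  0.3556 0.0265] [0.191 0.047 0.028]
```

View pics/crop0.png

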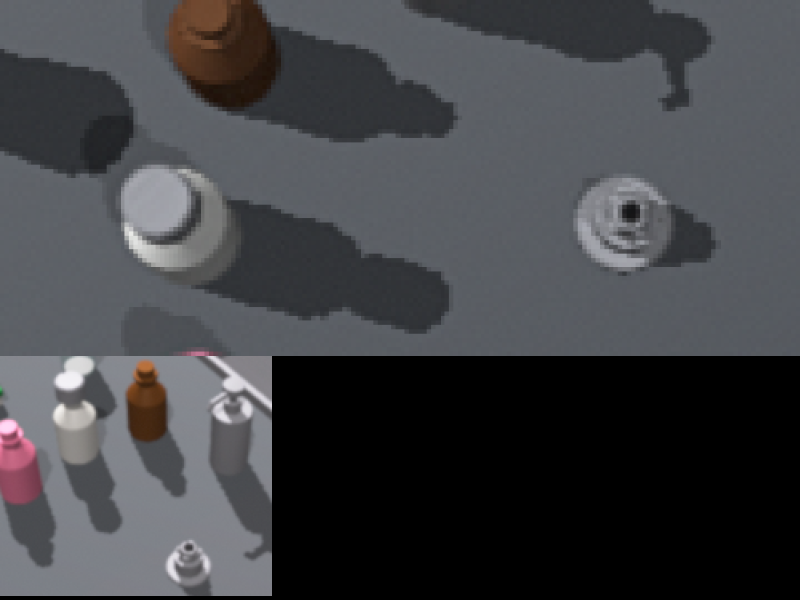

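The crop confirms it: the grey steel cap is on the white bottle and the filler's stud is bare. Cap is at about (0.559, 0.169), filler at (0.561, -0.109). Next I turn the jaws along world y and go above the cap.

Request:
send_rows:
  deltas:
    - [[0,0,0,0,0,-0.1406,1],[0,0,0,0,0,-0.1406,1],[0,0,0,0,0,-0.1406,1],[-0.0417,-0.0417,0,0,0,0,1],[-0.0417,-0.0417,0,0,0,0,1],[-0.0417,-0.0417,0,0,0,0,1],[-0.0417,-0.0417,0,0,0,0,1],[-0.0417,-0.0417,0,0,0,0,1],[-0.0417,-0.0417,0,0,0,0,1],[-0.0417,-0.0417,0,0,0,0,1],[-0.0417,-0.0417,0,0,0,0,1],[0,0,0,0,0,0,1]]
  squeeze: 80

```text
time_s: 1.6
position: [0.5608, 0.1652, 0.2551]
tool_rot: [[-1.0, 0.005, -0.001], [0.005, 1.0, -0.001], [0.001, -0.001, -1.0]]
ft_force: [-0.4, 0.2, 0.7]
grip_width: 0.0854
gripper_force: 0.0
```

```bash
python3 - <<'E'
from h import *
im,P,M,K,s=grab('wrist');save('w1',im)
print(s['time_s'],s['position'],s['tool_rot'].round(4) if hasattr(s['tool_rot'],'round') else s['tool_rot'],s['grip_width'],s['ft_force'],s['q'])
Q=P.reshape(-1,3);m=(abs(Q[:,2]-.148)<.006)&(np.hypot(Q[:,0]-.559,Q[:,1]-.169)<.04)
Q=Q[m];print(len(Q),np.median(Q,0),(Q.min(0)+Q.max(0))/2,np.ptp(Q,axis=0))
E
```

```text
1.6 [0.56078667 0.16518685 0.25509815] [[-1.0e+00  4.6e-03 -1.3e-03]
 [ 4.6e-03  1.0e+00 -6.0e-04]
 [ 1.3e-03 -6.0e-04 -1.0e+00]] 0.08540347727574772 [-0.36564404  0.22134123  0.72890914] [ 4.82847682e+00  2.54040460e+01  6.86707811e+01 -2.53288083e-02
  8.60012292e+01 -8.49038517e+01]
1974 [0.560239   0.16652725 0.14739346] [0.5614238  0.16689735 0.14584818] [0.043013   0.04346382 0.00768611]
```

View pics/w1.png

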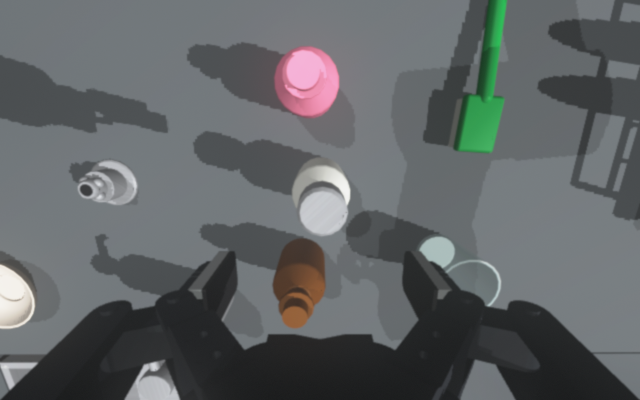

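The wrist picture shows the cap at (323,209), between the pink and brown bottles; it puts the cap at (0.561, 0.167). I'll descend, close, and check.

Request:
send_rows:
  deltas:
    - [[0,0.0023,0.03,0,0,0,1],[0,0,0.04,0,0,0,1],[0,0,0.03,0,0,0,1],[0,0,0.018,0,0,0,1],[0,0,0,0,0,0,0.4],[0,0,0,0,0,0,0.1],[0,0,0,0,0,0,-0.1],[0,0,0,0,0,0,-0.5],[0,0,0,0,0,0,-1],[0,0,0,0,0,0,-1]]
  squeeze: 80

```text
time_s: 2.9
position: [0.5592, 0.1703, 0.1398]
tool_rot: [[-1.0, 0.0, 0.002], [0.0, 1.0, -0.0], [-0.002, -0.0, -1.0]]
ft_force: [-1.0, -1.7, 6.7]
grip_width: 0.0427
gripper_force: 81.3
```

```bash
python3 - <<'E'
from h import *
s=telemetry.observe();print({k:np.round(s[k],4) for k in('position','tool_rot','grip_width','gripper_force','ft_force','q')})
im,*_=grab('side');save('s2',cv2.resize(im[80:260,180:400],(800,600)))
E
```

```text
{'position': array([0.5592, 0.1703, 0.1398]), 'tool_rot': array([[-1.0e+00,  1.0e-04,  2.5e-03],
       [ 1.0e-04,  1.0e+00, -3.0e-04],
       [-2.5e-03, -3.0e-04, -1.0e+00]]), 'grip_width': np.float64(0.0427), 'gripper_force': np.float64(81.2898), 'ft_force': array([-0.9884, -1.6868,  6.7043]), 'q': array([ 5.35350e+00,  3.11847e+01,  7.89255e+01, -3.10000e-02,
        6.97499e+01, -8.46327e+01])}
```

View pics/s2.png

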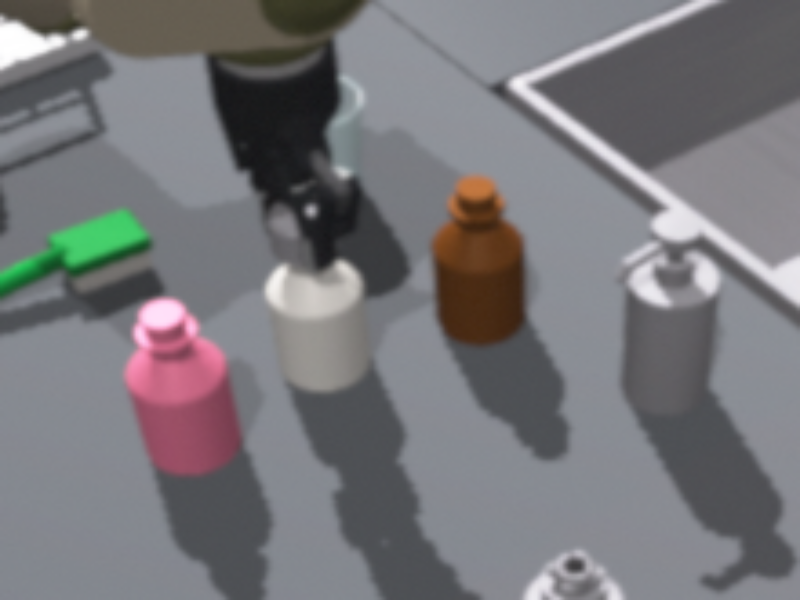

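The cap is held (width 43 mm, 81 N) and the bottle is upright. I'll lift it straight off.

Request:
send_rows:
  deltas:
    - [[0,0,-0.005,0,0,0,-1],[0,0,-0.015,0,0,0,-1],[0,0,-0.02,0,0,0,-1],[0,0,-0.03,0,0,0,-1],[0,0,-0.03,0,0,0,-1],[0,0,0,0,0,0,-1],[0,0,0,0,0,0,-1]]
  squeeze: 100

```text
time_s: 3.82
position: [0.5584, 0.1705, 0.2378]
tool_rot: [[-1.0, -0.0, -0.001], [-0.0, 1.0, 0.0], [0.001, 0.0, -1.0]]
ft_force: [-1.1, -0.0, -0.8]
grip_width: 0.0415
gripper_force: 101.0
```

```bash
python3 - <<'E'
from h import *
im,P,M,K,s=grab('wrist');save('w3',im)
print({k:np.round(s[k],4) for k in('position','tool_rot','grip_width','gripper_force','ft_force')})
im2,P2,*_=grab('side');save('s3',cv2.resize(im2[40:240,160:400],(720,600)))
def st(P,x,y,r,lo,hi):
    Q=P.reshape(-1,3);Q=Q[(np.hypot(Q[:,0]-x,Q[:,1]-y)<r)&(Q[:,2]>lo)&(Q[:,2]<hi)]
    if len(Q): print(len(Q),np.median(Q,0).round(4),((Q.min(0)+Q.max(0))/2).round(4),np.ptp(Q,axis=0).round(3))
for p in (P,P2):
    st(p,.561,-.109,.03,.04,.06);st(p,.561,-.109,.06,.003,.012);st(p,.559,.169,.05,.02,.14)
E
```

```text
{'position': array([0.5584, 0.1705, 0.2378]), 'tool_rot': array([[-1.    , -0.    , -0.0011],
       [-0.    ,  1.    ,  0.    ],
       [ 0.0011,  0.    , -1.    ]]), 'grip_width': np.float64(0.0415), 'gripper_force': np.float64(100.9611), 'ft_force': array([-1.1476, -0.0022, -0.809 ])}
501 [ 0.5619 -0.1075  0.0466] [ 0.5628 -0.1101  0.0451] [0.027 0.025 0.01 ]
825 [ 0.5564 -0.0976  0.0047] [ 0.5632 -0.1087  0.0075] [0.059 0.057 0.009]
3128 [0.551  0.1668 0.0912] [0.56   0.166  0.0776] [0.059 0.062 0.113]
124 [ 0.5598 -0.115   0.0469] [ 0.5613 -0.1126  0.046 ] [0.026 0.03  0.012]
320 [ 0.5512 -0.1248  0.0051] [ 0.5605 -0.1089  0.0074] [0.112 0.117 0.009]
965 [0.5523 0.1506 0.0813] [0.5598 0.1629 0.0785] [0.062 0.061 0.117]
```

View pics/s3.png

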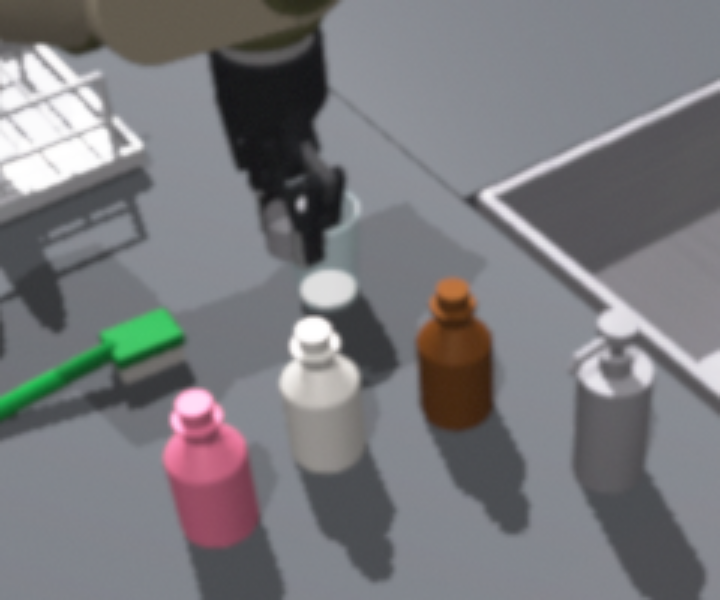

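The cap is off and the bottle stands at (310,400) of the crop. I'll check how the cap sits in the hand from the wrist picture.

```bash
python3 - <<'E'
from h import *
im,P,M,K,s=grab('wrist');save('w4',im)
p=np.array(s['position']);Q=P.reshape(-1,3)-p
print(p)
m=(np.hypot(Q[:,0],Q[:,1])<.035)&(abs(Q[:,2])<.03)
h,e=np.histogram(Q[m][:,2],bins=np.arange(-.03,.031,.004));print(dict(zip(e.round(3),h)))
m2=(np.hypot(Q[:,0],Q[:,1])<.035)&(abs(Q[:,2]-.008)<.004)&(abs(Q[:,1])<.018);R=Q[m2]
if len(R):print(len(R),R.min(0),R.max(0),np.median(R,0)); 
v,u=np.where(m.reshape(400,640));print(u.min(),u.max(),v.min(),v.max())
E
```

```text
[0.55837099 0.17046352 0.23730058]
{np.float64(-0.03): np.int64(0), np.float64(-0.026): np.int64(19), np.float64(-0.022): np.int64(218), np.float64(-0.018): np.int64(338), np.float64(-0.014): np.int64(421), np.float64(-0.01): np.int64(431), np.float64(-0.006): np.int64(478), np.float64(-0.002): np.int64(545), np.float64(0.002): np.int64(911), np.float64(0.006): np.int64(6082), np.float64(0.01): np.int64(564), np.float64(0.014): np.int64(353), np.float64(0.018): np.int64(249), np.float64(0.022): np.int64(429), np.float64(0.026): np.int64(446)}
5865 [-0.0191564  -0.01799091  0.00400317] [0.02522429 0.01798834 0.01026236] [-0.0001322  -0.00014803  0.00793324]
224 414 226 331
```

View pics/w4.png

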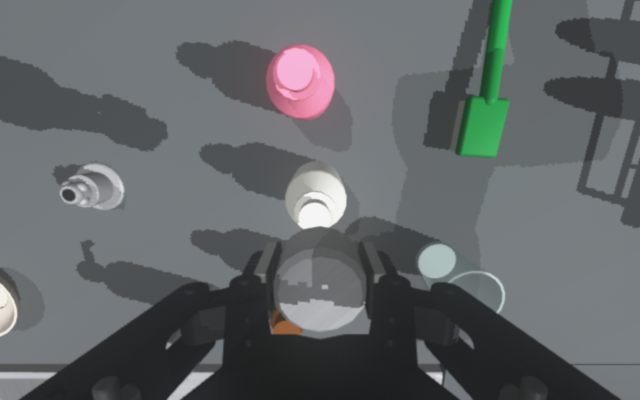

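In the wrist picture the cap is held upright, top at (319,287), with its top 8 mm above the TCP, so the rim is 22 mm below it. Next is the hover over the filler.

Request:
send_rows:
  deltas:
    - [[-0.001,-0.03,0,0,0,0,-1],[-0.001,-0.05,0,0,0,0,-1],[-0.001,-0.05,0,0,0,0,-1],[0,-0.05,0,0,0,0,-1],[0,-0.05,0,0,0,0,-1],[0,-0.03,0,0,0,0,-1],[0,-0.0195,0,0,0,0,-1],[0,0,0,0,0,0,-1],[0,0,0,0,0,0,-1]]

```text
time_s: 5.1
position: [0.5617, -0.1079, 0.2382]
tool_rot: [[-1.0, -0.001, -0.0], [-0.001, 1.0, 0.0], [0.0, 0.0, -1.0]]
ft_force: [0.0, 1.2, 0.4]
grip_width: 0.0418
gripper_force: 101.1
```

```bash
cat > m.py <<'E'
from h import *
im,P,M,K,s=grab('wrist')
p=np.array(s['position']);Q=P.reshape(-1,3)
print(p,np.round(s['tool_rot'],4).tolist(),s['grip_width'],s['gripper_force'],np.round(s['ft_force'],2))
D=Q-p;R=D[(np.hypot(D[:,0],D[:,1])<.03)&(abs(D[:,2]-.0079)<.002)&(abs(D[:,1])<.015)]
print('cap rel',((R.min(0)+R.max(0))/2).round(4),np.ptp(R,axis=0).round(4),np.percentile(R[abs(R[:,1])<.004][:,0],[0.5,99.5]))
A=np.c_[R[:,:2],np.ones(len(R))];print('plane slope',np.linalg.lstsq(A,R[:,2],rcond=None)[0])
for lo,hi,r in((.045,.051,.03),(.028,.033,.03),(.003,.009,.034)):
    F=Q[(np.hypot(Q[:,0]-.562,Q[:,1]+.109)<r)&(Q[:,2]>lo)&(Q[:,2]<hi)]
    if len(F):
        o=lambda c:np.ptp
        (cx,cy),rad=cv2.minEnclosingCircle((F[:,:2]*1000).astype(np.float32));print(lo,len(F),cx,cy,rad,((F.min(0)+F.max(0))/2).round(4),np.ptp(F,axis=0).round(4))
import sys
if len(sys.argv)>1: save(sys.argv[1],im)
E
python3 m.py w5
```

```text
[ 0.56174337 -0.10792727  0.23820137] [[-1.0, -0.001, -0.0004], [-0.001, 1.0, 0.0005], [0.0004, 0.0005, -1.0]] 0.0417500030888132 101.10223635419743 [0.04 1.18 0.42]
cap rel [ 0.0025 -0.      0.0079] [0.0431 0.03   0.004 ] [-0.01816326  0.02250986]
plane slope [ 0.00678495 -0.01268378  0.00794218]
0.045 314 563.2683715820312 -112.50804901123047 11.773212432861328 [ 0.5633 -0.1128  0.0473] [0.0222 0.0227 0.0045]
0.028 345 563.0486450195312 -112.67192077636719 19.975351333618164 [ 0.5635 -0.113   0.0302] [0.0382 0.0382 0.0044]
0.003 800 563.0504150390625 -112.24353790283203 30.762243270874023 [ 0.5635 -0.1128  0.0059] [0.0599 0.0603 0.0058]
```

View pics/w5.png

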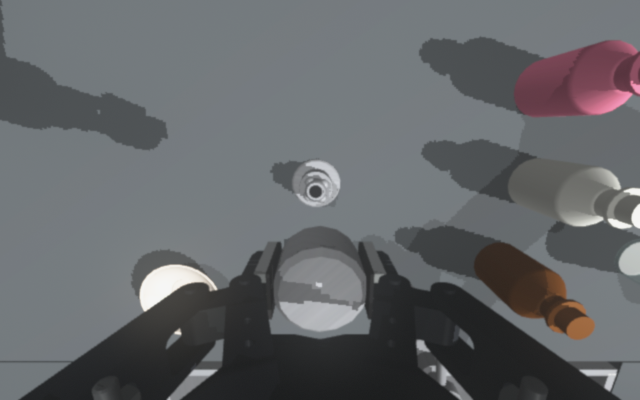

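The wrist picture shows the stud at (316,189) and the cap at (319,287). The wrist and top cameras disagree by 3 mm in y. I'll lower to just above the stud and compare cap and stud directly in the side camera.

Request:
send_rows:
  deltas:
    - [[0.0007,-0.0026,0.02,0,0,0,-1],[0,0,0.04,0,0,0,-1],[0,0,0.04,0,0,0,-1],[0,0,0.035,0,0,0,-1],[0,0,0.015,0,0,0,-1],[0,0,0,0,0,0,-1],[0,0,0,0,0,0,-1]]

```text
time_s: 6.02
position: [0.5618, -0.1117, 0.0897]
tool_rot: [[-1.0, -0.0, 0.002], [-0.0, 1.0, -0.001], [-0.002, -0.001, -1.0]]
ft_force: [0.3, 0.3, -0.4]
grip_width: 0.0415
gripper_force: 101.1
```

```bash
python3 - <<'E'
from h import *
im,P,M,K,s=grab('side')
print(np.round(s['position'],4),np.round(s['tool_rot'],4).tolist(),np.round(s['ft_force'],2))
def px(p):
    c=M[:3,:3].T@(np.array(p)-M[:3,3]);return (K[0,0]*c[0]/c[2]+K[0,2],K[1,1]*c[1]/c[2]+K[1,2],c[2])
for p in([.561,-.109,.048],[.561,-.109,.005],[.561,-.110,.065]):print(px(p))
save('s6',cv2.resize(im[205:285,285:392],(800,598),interpolation=3))
np.save('s6.npy',P)
im,P,*_=grab('top')
for A in(np.load('top0.npy'),P):
    Q=A.reshape(-1,3);Q=Q[(np.hypot(Q[:,0]-.559,Q[:,1]-.169)<.045)&(Q[:,2]>.03)&(Q[:,2]<.1)];print(len(Q),((Q.min(0)+Q.max(0))/2).round(4),np.median(Q,0).round(4))
E
```

```text
[ 0.5618 -0.1117  0.0897] [[-1.0, -0.0003, 0.0022], [-0.0004, 1.0, -0.001], [-0.0022, -0.001, -1.0]] [ 0.3   0.3  -0.36]
(np.float64(335.78421633627687), np.float64(248.72829435256267), np.float64(1.0266833231811667))
(np.float64(335.55888616850496), np.float64(260.1183408421764), np.float64(1.0586357432708609))
(np.float64(336.167734387869), np.float64(244.334646202558), np.float64(1.013507507356149))
264 [0.5589 0.1686 0.0641] [0.5437 0.1529 0.0836]
331 [0.5594 0.1687 0.0652] [0.5474 0.1571 0.0837]
```

View pics/s6.png

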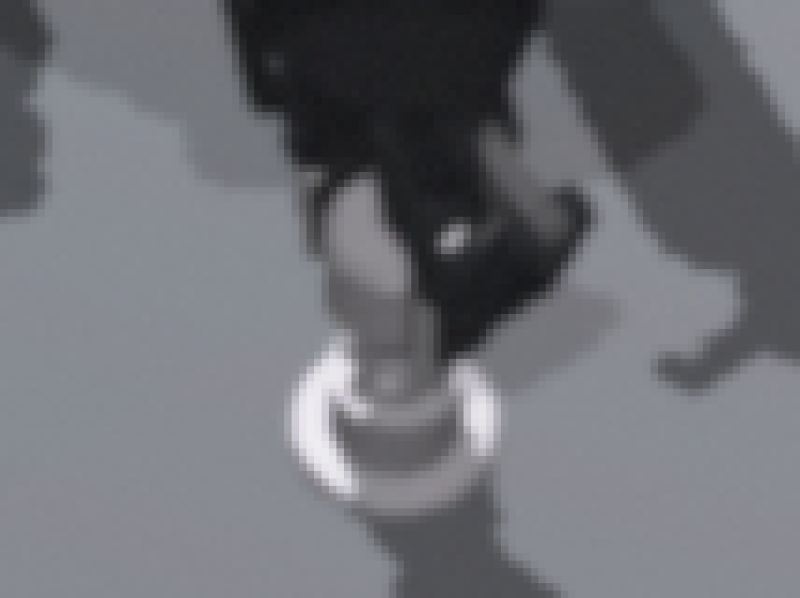

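The side crop shows the rose centred at column 394 and the cap's left edge at 328, so its centre is about 406 and the cap is about 3 mm too far toward -y. I'll correct it and check by circle fits in the side depth.

Request:
send_rows:
  deltas:
    - [[0.0007,0.0025,0.003,0,0,0,-1],[0,0,0,0,0,0,-1],[0,0,0,0,0,0,-1]]

```text
time_s: 6.5
position: [0.5604, -0.1091, 0.0854]
tool_rot: [[-1.0, -0.0, 0.0], [-0.0, 1.0, -0.0], [-0.0, -0.0, -1.0]]
ft_force: [0.4, 0.4, -0.2]
grip_width: 0.0421
gripper_force: 101.1
```

```bash
python3 - <<'E'
from h import *
from scipy.optimize import least_squares
im,P,M,K,s=grab('side')
p=np.array(s['position']);print(p.round(4),np.round(s['tool_rot'],4).tolist(),np.round(s['ft_force'],2))
g=im.max(2).astype(int)-im.min(2);b=im.mean(2)
def fit(lo,hi,r,rmax,bm):
    m=(np.hypot(P[...,0]-.561,P[...,1]+.11)<rmax)&(P[...,2]>lo)&(P[...,2]<hi)&(b>bm)
    v,u=np.where(m);Q=P[m]
    if len(Q)<6:print(lo,'few');return
    f=least_squares(lambda c:np.hypot(Q[:,0]-c[0],Q[:,1]-c[1])-r,[.561,-.11],loss='soft_l1',f_scale=.001)
    print(lo,len(Q),f.x.round(4),'rms',np.sqrt(np.mean(f.fun**2)).round(4),'u',u.min(),u.max())
fit(p[2]-.018,p[2]+.003,.022,.03,75)
fit(.010,.027,.020,.026,0)
fit(.033,.046,.0125,.02,0)
# silhouettes by row
cd=lambda v:[(u,int(b[v,u])) for u in range(322,350)]
for v in (238,241,244): print(v,cd(v))
E
```

```text
[ 0.5604 -0.1091  0.0854] [[-1.0, -0.0001, 0.0001], [-0.0001, 1.0, -0.0001], [-0.0001, -0.0001, -1.0]] [ 0.35  0.39 -0.23]
0.06739033858366987 99 [ 0.5632 -0.1094] rms 0.0034 u 324 341
0.01 80 [ 0.5631 -0.1115] rms 0.0015 u 328 346
0.033 48 [ 0.5615 -0.1124] rms 0.0023 u 329 344
238 [(322, 140), (323, 136), (324, 121), (325, 90), (326, 76), (327, 99), (328, 121), (329, 135), (330, 141), (331, 142), (332, 142), (333, 143), (334, 142), (335, 138), (336, 125), (337, 93), (338, 56), (339, 36), (340, 34), (341, 43), (342, 77), (343, 120), (344, 133), (345, 110), (346, 75), (347, 55), (348, 51), (349, 43)]
241 [(322, 141), (323, 141), (324, 139), (325, 131), (326, 117), (327, 102), (328, 104), (329, 117), (330, 126), (331, 132), (332, 137), (333, 140), (334, 140), (335, 141), (336, 140), (337, 128), (338, 93), (339, 51), (340, 32), (341, 32), (342, 36), (343, 38), (344, 38), (345, 37), (346, 37), (347, 32), (348, 31), (349, 30)]
244 [(322, 141), (323, 141), (324, 141), (325, 139), (326, 128), (327, 107), (328, 92), (329, 92), (330, 96), (331, 102), (332, 110), (333, 116), (334, 121), (335, 129), (336, 133), (337, 128), (338, 102), (339, 64), (340, 40), (341, 34), (342, 33), (343, 31), (344, 30), (345, 30), (346, 30), (347, 30), (348, 31), (349, 31)]
```

The silhouettes now agree: cap centre about 337.2, filler about 337.2. I'll lower gently over the stud and watch the force.

Request:
send_rows:
  deltas:
    - [[0,0,0.006,0,0,0,-1],[0,0,0.005,0,0,0,-1],[0,0,0.004,0,0,0,-1],[0,0,0.003,0,0,0,-1],[0,0,0.002,0,0,0,-1],[0,0,0,0,0,0,-1]]
  squeeze: 110

```text
time_s: 7.3
position: [0.5605, -0.1094, 0.0653]
tool_rot: [[-1.0, 0.0, 0.0], [0.0, 1.0, -0.001], [-0.0, -0.001, -1.0]]
ft_force: [-0.4, -2.0, -1.2]
grip_width: 0.0416
gripper_force: 111.3
```

The lip is over the stud with almost no vertical force. I'll press through the catch.

Request:
send_rows:
  deltas:
    - [[0,-0.0005,0.002,0,0,0,-1],[0,0,0.002,0,0,0,-1],[0,0,0.002,0,0,0,-1],[0,0,0.002,0,0,0,-1],[0,0,0,0,0,0,-1]]
  squeeze: 120

```text
time_s: 7.92
position: [0.5605, -0.1106, 0.0574]
tool_rot: [[-1.0, 0.0, 0.001], [0.0, 1.0, -0.002], [-0.001, -0.002, -1.0]]
ft_force: [-0.5, -5.2, -2.8]
grip_width: 0.0419
gripper_force: 121.5
```

Past the catch peak; the side force of -5 N says the stud's axis is slightly further toward -y. I'll ease that way and go on down.

Request:
send_rows:
  deltas:
    - [[0,-0.001,0.001,0,0,0,-1],[0,0,0.002,0,0,0,-1],[0,0,0.001,0,0,0,-1],[0,0,0,0,0,0,-1]]

```text
time_s: 8.43
position: [0.5601, -0.1106, 0.0528]
tool_rot: [[-1.0, 0.0, -0.001], [0.0, 1.0, 0.0], [0.001, 0.0, -1.0]]
ft_force: [1.5, -4.6, -7.2]
grip_width: 0.0414
gripper_force: 121.9
```

The catch is drawing the cap down (-7 N). I'll press on until it is firmly seated.

Request:
send_rows:
  deltas:
    - [[0,-0.0005,0.001,0,0,0,-1],[0,0,0.001,0,0,0,-1],[0,0,0,0,0,0,-1]]

```text
time_s: 8.8
position: [0.5604, -0.1108, 0.0518]
tool_rot: [[-1.0, -0.0, 0.0], [-0.0, 1.0, 0.0], [-0.0, 0.0, -1.0]]
ft_force: [-1.5, 0.1, 3.9]
grip_width: 0.0413
gripper_force: 123.2
```

Request:
send_rows:
  deltas:
    - [[0,0,0.001,0,0,0,-1],[0,0,0.001,0,0,0,-1],[0,0,0,0,0,0,-1],[0,0,0,0,0,0,-1]]

```text
time_s: 9.3
position: [0.5605, -0.1108, 0.0517]
tool_rot: [[-1.0, -0.0, 0.002], [-0.0, 1.0, -0.0], [-0.002, -0.0, -1.0]]
ft_force: [-7.9, 1.7, 22.0]
grip_width: 0.0416
gripper_force: 125.4
```

It is rigid at 22 N with the rim at 30 mm. One check by picture and that the force holds.

Request:
send_rows:
  deltas:
    - [[0,0,0.0005,0,0,0,-1],[0,0,0,0,0,0,-1],[0,0,0,0,0,0,-1],[0,0,0,0,0,0,-1]]

```text
time_s: 9.8
position: [0.5605, -0.1108, 0.0516]
tool_rot: [[-1.0, -0.0, 0.002], [-0.0, 1.0, -0.0], [-0.002, -0.0, -1.0]]
ft_force: [-9.2, 1.8, 26.4]
grip_width: 0.0413
gripper_force: 125.6
```

```bash
python3 m.py | head -4; python3 - <<'E'
from h import *
im,P,M,K,s=grab('side');save('s7',cv2.resize(im[205:285,285:392],(800,598),interpolation=3))
for i in range(4):
    grab('top');print(np.round(telemetry.observe()['ft_force'],2))
E
```

```text
[ 0.56047527 -0.11083361  0.05163331] [[-1.0, -0.0004, 0.0019], [-0.0004, 1.0, -0.0005], [-0.0019, -0.0005, -1.0]] 0.0413006126429546 125.63455629981036 [-9.2   1.82 26.4 ]
cap rel [ 0.0022 -0.      0.0079] [0.0422 0.03   0.004 ] [-0.01819414  0.02224791]
plane slope [ 0.00810635 -0.01312895  0.00795735]
0.045 594 552.2481689453125 -108.29362487792969 28.225954055786133 [ 0.5491 -0.1083  0.048 ] [0.0157 0.0563 0.006 ]
[-8.53  2.87 26.34]
[-9.88  0.99 26.23]
[-9.84  1.94 25.72]
[-8.75  2.28 25.83]
```

View pics/s7.png

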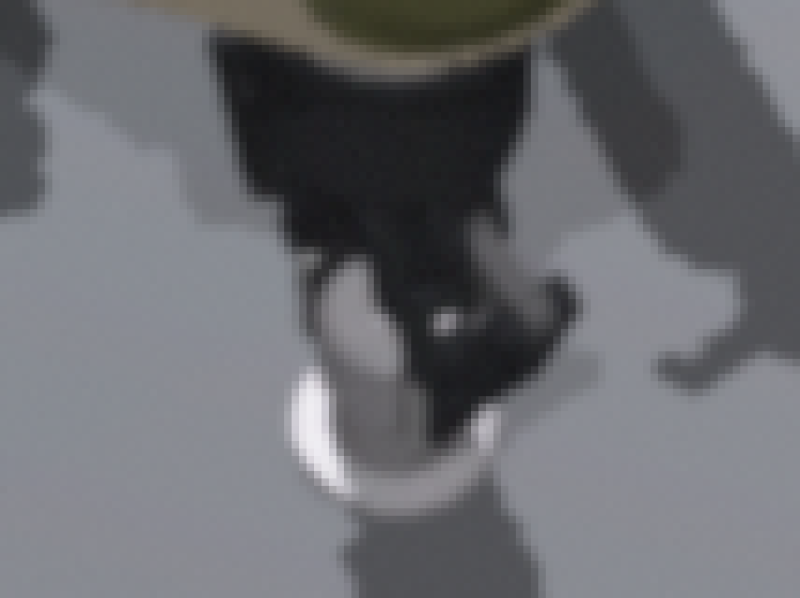

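The picture shows the cap seated on the filler inside the rose (cap about (375,400), rose 288–500). It has not slipped in the hand, and a steady 26 N holds. I'll hand it in.

```bash
python3 -c "
from rig import env;print(env.close_job())"
```

```text
the job is handed in; nothing more can be done
None
```

The cap is lifted off the white bottle, clicked home on the filler neck and was handed in while still held down at about 26 N; the hand-in gave no verdict.

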